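# Fit the blue hose band to the blue coolant port

## Task

Slide the worm-drive hose band with the blue key over the barbed brass stub of the port block with the blue top, screw on the right of the stub as seen from the robot, until it is fully home against the block's face and stands on the bench. Then turn its key clockwise (seen from above) until it stops, so that the band is snug, and let go. Leave the red-keyed band where it stands.

Things in the scene. Friction and masses are not known exactly. Their poses are not given: they have to be found in the camera images.
- blue_band (a point): Centre of the steel ring of the loose blue-keyed band (65 g), standing on the bench. x: the ring's level axis, z up. Ring 45 mm outside, 40 inside, 18 wide along x, centre 22.5 above its underside. On its -y side stands an 18 x 18 x 34 mm screw housing, its vertical screw axis 31.5 mm from this point. To carry the band, pinch the key above the housing; the ring then stays level.
- blue_key (a joint): Angle (rad) of the blue wing key on the vertical screw: 0 loose, grows clockwise seen from above, stop (snug) at 1.4; starts at 0 to 0.3; 0.03 N m friction holds it. Key: upright blade 30 long, 10 thick, 26 mm tall, on a 10 mm stem, middle 66 mm above the band's underside; its long side points (0.7 - value) rad counter-clockwise from the band's x. Pinch its 10 mm from above.
- blue_port_root (a point): Root of the brass stub on the flat face of the fixed port block with the blue top. x: from stub into block, z up. Stub 50 mm long along -x, 24 over its barbs, axis 22.5 above the bench (same as the standing ring). Face 42 high, from 43 mm at +y to 67 at -y; block 48 high. Home: band's x along this x, ring centre 9 mm before the face; ring and housing bear on it and take the key's torque.
- red_band (a point): Centre of the ring of the red-keyed band, of the same shape and size, standing on the bench: a bystander, to be left alone. (A port block with a red top is not used either.)

How it is judged:
By the outcome, as a careful person would: the job done as asked, in the order asked, and still so for the second after the job is handed in, with the robot touching nothing.
It also fails if it takes over 42 s, if anything falls off the work surface, if the arm or the gripper's body presses on something with over 40 N, if the wrist force passes 120 N, or if a joint passes its speed limit or range.

## Robot

A 6-joint arm with a two-finger parallel gripper is mounted at the origin on the work surface. World frame = base frame: x ahead of the robot, y to its left, z up, the work surface at z = 0. Lengths are in m, angles in rad, forces in N, time in s.
With the tool pointing down it reaches from about 0.375 to 0.75 m from the base axis. Payload 9 kg.
Tool frame: the origin (TCP) lies midway between the tips of the shut fingers; the grasp point (between the pads) lies 19 mm behind it; z points along the fingers, x is the direction in which the jaws open and shut, and the axes are right-handed (so a half turn about z gives the same grasp; the last joint's range is limited). The gripper opens to 85 mm and grips with 20 to 120 N. Pads are 22 mm wide; open, the fingers measure 114 mm over their backs; the gripper's body (76 mm by 85 mm) begins 54 mm behind the grasp point. The pads swing forward as they close: fully open they stand 13 mm farther back than shut.
Start: joints at [0.893, 0.104, 0.097, 1.564, 0, 1.353], TCP at [0.266, 0.538, 0.231] pointing down, gripper open.
Joint ranges: [-2.99, 2.99], [-0.84, 1.86], [-1.1, 1.16], [-1.84, 2.11], [-1.51, 1.56], [-3.14, 3.14]. Speed limits (rad/s): [2.22, 2.22, 2.57, 3.14, 3.14, 3.14].

## Interface

Orientations are given as [roll, pitch, yaw] about the fixed x, y, z axes, in that order (R = Rz(yaw) Ry(pitch) Rx(roll)).
In Python, from cell import ctrl gives the robot as it stands.
- The arm moves only by the shell command python3 -m crank 'ROWS' [FORCE]. ROWS is JSON, a list of rows, each an object of numbers: "tx", "ty", "tz": the shift along the world's x, y, z in m; "rx", "ry", "rz": the turn, a rotation vector about the world's x, y, z in rad; "claw": the opening, from 0 (shut) to 1 (fully open). A call has 1 to 12 rows; each row is the pose to reach, as a shift and turn from the pose commanded when the call began; what a row does not reach only later rows make up. A row lasts 1/10 s, in which the tool goes at most 50 mm and 8.59 degrees, less where a joint would pass 70% of its speed; a pose out of reach is approached as far as the arm can. A call with a gripper value outside its range is refused whole. The fingers move at their own pace and stop on an object; FORCE is the grip in N (left out, the last holds). Time passes only in rows, so rows that repeat a pose let the fingers close. It gives the time, the measured TCP pose, the force and the opening at its end, in the units of the state.
- ctrl.get_state(): the state, without advancing time (a new reading comes with each control period).
- ctrl.get_image(name): name is "side" or "top" or "wrist"; returns a dict with "pixels" (480x640x3 uint8, red, green, blue), "mtx" (3x3 intrinsics, pixels), "distortion" ([k1, k2, p1, p2, k3] as OpenCV has them; the pictures are not rectified), "pose" (4x4, takes a point from camera to world coordinates). Camera axes: x right, y up, looking along -z (the intrinsics and any distortion apply to the point x, -y, -z); pixel columns grow to the right and rows downward; lengths in m; the calibration is good to about 2 mm. A picture is of the moment at which its call begins. There is no depth.
- ctrl.hand_in(): hands the job in, once; it reports no verdict.
The state is a dict: "t": time; "q": joint angles; "joint_vel": joint speeds; "tau": joint torques, N m; "tcp_pos": TCP position; "ee_rot": TCP orientation; "contact_force": force on the tool from outside, world axes, zero at the start; "wrist_torque": the same for the moment, N m; "opening": finger opening in m.
Only numpy, scipy, OpenCV 4.12 (cv2) and the standard library are available. Lean on these libraries where they do the work, as an engineer would, in place of code of your own. Each camera call takes 0.05 s, during which the arm holds its last target.

## Working session

There is one attempt and no reset: what is moved stays moved. The work goes in short steps, Python scripts to look and compute and a shell command to move; the robot and the scene stay as the last step left them, time stands still between calls to the robot, and variables do not carry over. Pictures are saved under pics/ and viewed, and the job is handed in when it is done.

```bash
ls; mkdir -p pics; cat > h.py <<'E'
import cv2,numpy as np
from cell import ctrl
def snap(n,f):
    im=ctrl.get_image(n); cv2.imwrite(f'pics/{f}.png',im['pixels'][:,:,::-1]); np.savez(f'pics/{f}.npz',**{k:np.array(im[k]) for k in('pixels','mtx','distortion','pose')})
def ld(f): return np.load(f'pics/{f}.npz')
def ray(d,uv):
    p=cv2.undistortPoints(np.array([[uv]],float),d['mtx'],d['distortion'])[0,0]
    P=d['pose']; v=P[:3,:3]@np.array([p[0],-p[1],-1.]); return P[:3,3],v/np.linalg.norm(v)
def plane(d,uv,z):
    o,v=ray(d,uv); return o+v*(z-o[2])/v[2]
def tri(d1,u1,d2,u2):
    o1,a=ray(d1,u1);o2,b=ray(d2,u2)
    s=np.linalg.lstsq(np.c_[a,-b],o2-o1,rcond=None)[0]
    p,q=o1+s[0]*a,o2+s[1]*b; return (p+q)/2,np.linalg.norm(p-q)
def proj(d,X):
    P=d['pose'];c=P[:3,:3].T@(np.array(X)-P[:3,3]); c=c*[1,-1,-1]
    return cv2.projectPoints(c.reshape(1,1,3),np.zeros(3),np.zeros(3),d['mtx'],d['distortion'])[0][0,0]
E
python3 - <<'E'
from h import *
for n in('side','top','wrist'): snap(n,n+'0')
print(ctrl.get_state())
for n in('side','top','wrist'):print(n,ld(n+'0')['pose'].round(3).tolist(),ld(n+'0')['mtx'].round(0).tolist())
E
```

```text
pics
{'t': 0.15, 'q': array([8.93290615e-01, 1.04525879e-01, 9.66707901e-02, 1.56390403e+00,
       2.50722165e-05, 1.35310759e+00]), 'joint_vel': array([ 0.00021018, -0.00025062,  0.00199994, -0.0007744 ,  0.00027235,
        0.00079507]), 'tau': array([ 2.57047410e-03, -5.57358241e+01,  5.04005527e+01,  1.26016772e-02,
       -3.76299458e-04,  2.74093094e-05]), 'tcp_pos': array([0.26609304, 0.53749722, 0.23073478]), 'ee_rot': array([-3.14136024e+00,  9.34656322e-04,  1.11097945e+00]), 'contact_force': array([0.26842675, 1.3457858 , 0.03813745]), 'wrist_torque': array([ 0.01367716,  0.00980807, -0.00407245]), 'opening': 0.08554440335542732}
side [[0.847, 0.256, -0.466, 0.245], [-0.531, 0.431, -0.729, -0.526], [0.014, 0.865, 0.501, 0.432], [0.0, 0.0, 0.0, 1.0]] [[491.0, 0.0, 323.0], [0.0, 491.0, 231.0], [0.0, 0.0, 1.0]]
top [[-0.024, 0.985, -0.173, 0.443], [-0.999, -0.029, -0.022, -0.014], [-0.026, 0.172, 0.985, 0.759], [0.0, 0.0, 0.0, 1.0]] [[492.0, 0.0, 322.0], [0.0, 492.0, 240.0], [0.0, 0.0, 1.0]]
wrist [[0.444, -0.851, -0.282, 0.193], [0.896, 0.421, 0.142, 0.575], [-0.002, -0.316, 0.949, 0.373], [0.0, 0.0, 0.0, 1.0]] [[426.0, 0.0, 311.0], [0.0, 426.0, 238.0], [0.0, 0.0, 1.0]]
```

View pics/top0.png

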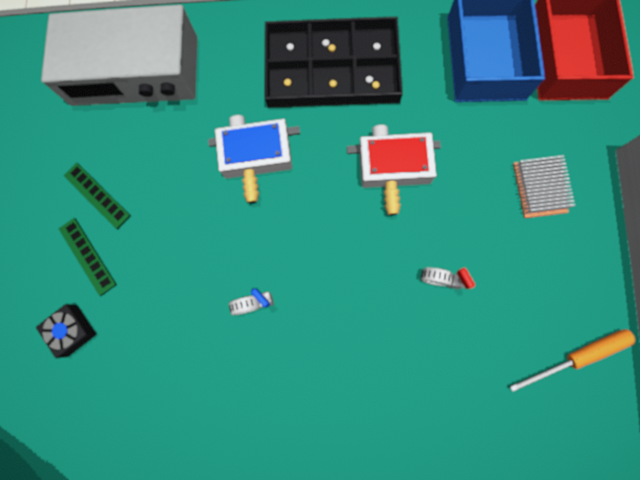

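View pics/side0.png

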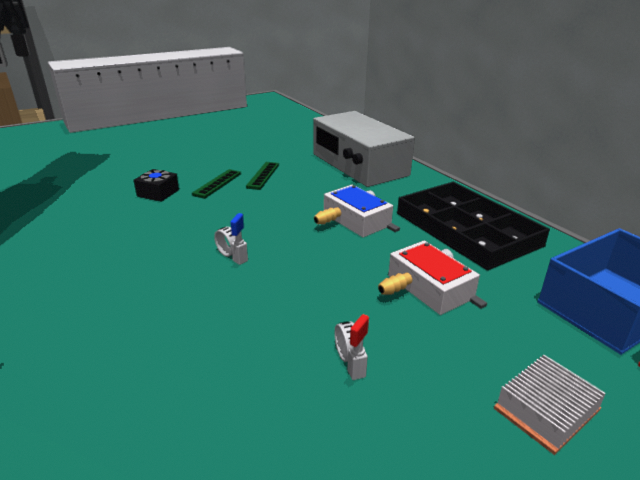

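View pics/wrist0.png

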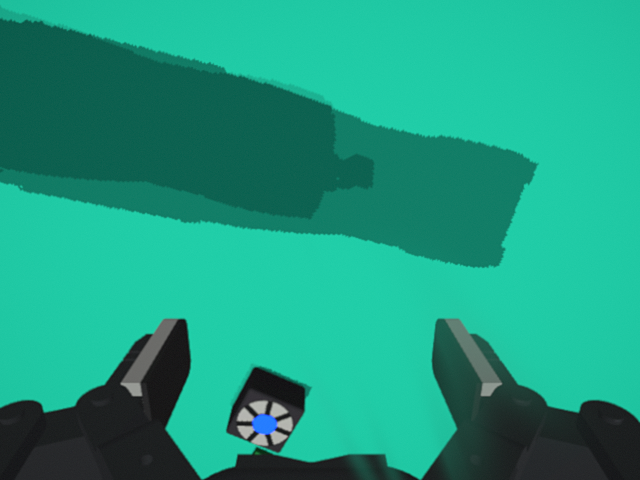

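```bash
python3 - <<'E'
from h import *
d=ld('top0');im=d['pixels']
a=cv2.resize(im[265:335,205:305],None,fx=7,fy=7,interpolation=cv2.INTER_CUBIC)
b=cv2.resize(im[95:215,195:310],None,fx=6,fy=5,interpolation=cv2.INTER_CUBIC)
cv2.imwrite('pics/ca.png',a[:,:,::-1]);cv2.imwrite('pics/cb.png',b[:,:,::-1])
s=ld('side0')['pixels'];c=cv2.resize(s[170:270,200:410],None,fx=3.8,fy=3.8,interpolation=cv2.INTER_CUBIC);cv2.imwrite('pics/cc.png',c[:,:,::-1])
hsv=cv2.cvtColor(im,cv2.COLOR_RGB2HSV)
m=cv2.inRange(hsv,(105,120,60),(130,255,255))
n,l,st,ce=cv2.connectedComponentsWithStats(m)
for i in range(1,n):
  if st[i,4]>30:
    pts=np.argwhere(l==i)[:,::-1].astype(np.float32); r=cv2.minAreaRect(pts); print(st[i],ce[i].round(1),r)
E
```

```text
[ 448    0   97  101 8727] [494.9  49.3] ((496.341552734375, 48.951969146728516), (104.65929412841797, 91.1663818359375), 85.060791015625)
[ 222  124   60   40 1796] [251.3 143.4] ((251.17471313476562, 143.31004333496094), (32.90876388549805, 56.83039855957031), 82.40535736083984)
[251 289  19  18 147] [259.7 297.5] ((259.75665283203125, 297.65045166015625), (21.91879653930664, 6.867262840270996), 48.8140754699707)
[ 51 322  17  18 217] [ 59.  330.3] ((59.150001525878906, 330.04998779296875), (15.495159149169922, 17.076297760009766), 18.434947967529297)
```

View pics/ca.png

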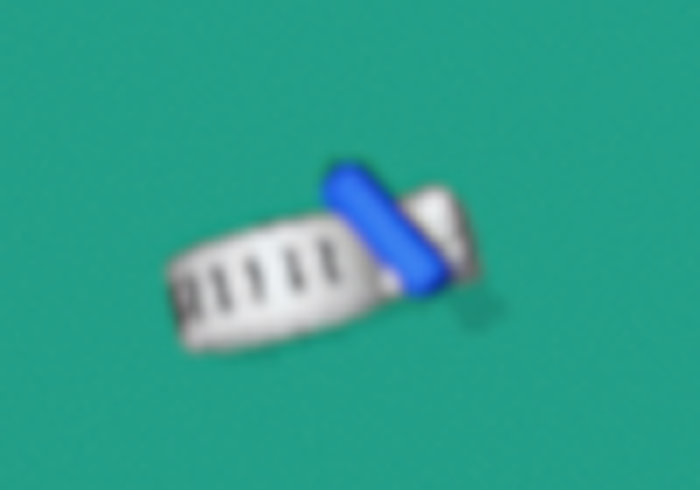

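View pics/cb.png

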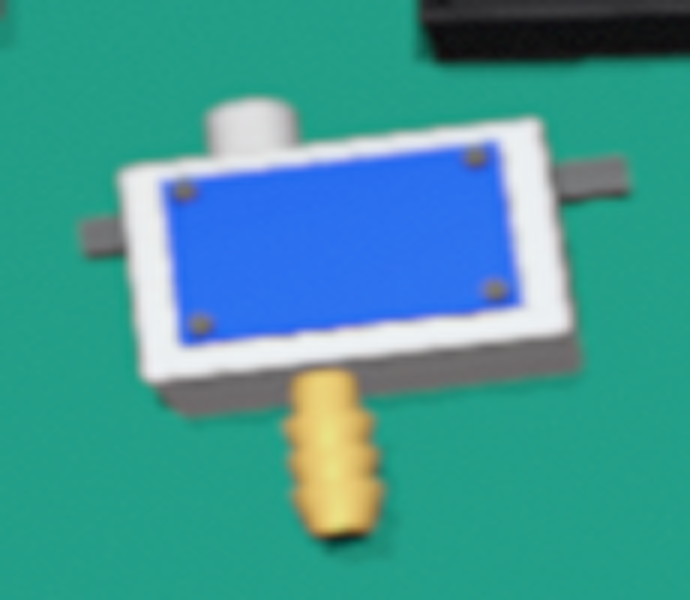

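View pics/cc.png

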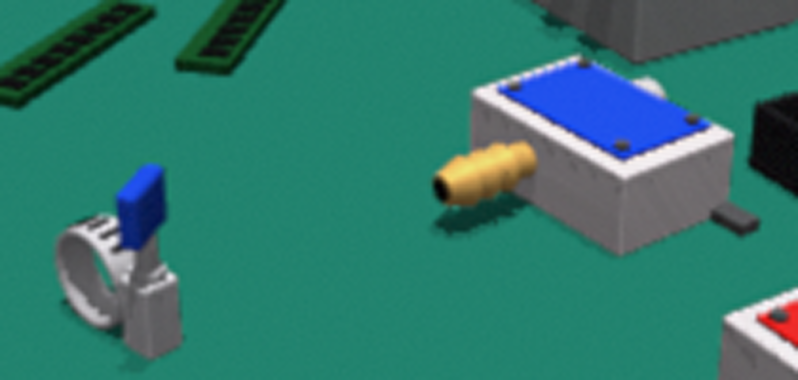

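```bash
python3 - <<'E'
from h import *
t=ld('top0');s=ld('side0')
A=lambda x,y:(195+x/6-.4,95+y/5-.4)
S=lambda x,y:(200+x/3.8-.4,170+y/3.8-.4)
for z in(.042,.048):
    P=[plane(t,A(*p),z) for p in((150,380),(573,332),(543,118),(122,168))]
    print(z,[p.round(4).tolist() for p in P],[np.linalg.norm(P[i]-P[(i+1)%4]).round(4) for i in range(4)],[np.degrees(np.arctan2(*(P[i+1]-P[i])[[1,0]])).round(1) for i in range(3)])
for z in (.042,.048):
    Q=[plane(s,S(*p),z) for p in((472,93),(623,178),(732,133),(578,60))]
    print('side',z,[p.round(4).tolist() for p in Q])
print('tri FR', tri(t,A(573,332),s,S(623,178)))
print('tri FL', tri(t,A(150,380),s,S(472,93)))
print('tri BR', tri(t,A(543,118),s,S(732,133)))
# stub
for p in((338,492),(332,428),(333,462),(330,390)): print('stub',plane(t,A(*p),.0225).round(4))
print('tip',tri(t,A(338,530),s,S(441,189)))
# key
print('key mid tri',tri(t,(259.7,297.5),s,S(141,207)))
for z in(.075,.079): print(z,plane(t,(259.7,297.5),z).round(4))
B=lambda x,y:(205+x/7-.4,265+y/7-.4)
a,b=plane(t,B(345,178),.079),plane(t,B(428,280),.079); print('blade',a,b,np.linalg.norm(a-b),np.degrees(np.arctan2(*(a-b)[[1,0]])))
# ring top ridge: left end, right end ; z
for p in((178,310),(375,255)):print('ring ends',plane(t,B(*p),.0225).round(4))
for p in((440,188),(385,295)):print('hous top',plane(t,B(*p),.034+.00).round(4))
print('housing side corners', [plane(s,S(*p),.034) for p in((123,287),(152,302),(180,278))])
print('housing side bottom', [plane(s,S(*p),.0) for p in((126,343),(154,358),(181,330))])
E
```

```text
0.042 [[0.6811, 0.1558, 0.042], [0.6925, 0.0474, 0.042], [0.7626, 0.0544, 0.042], [0.7505, 0.1643, 0.042]] [np.float64(0.109), np.float64(0.0705), np.float64(0.1106), np.float64(0.0699)] [np.float64(-84.0), np.float64(5.7), np.float64(96.3)]
0.048 [[0.6791, 0.1543, 0.048], [0.6904, 0.0469, 0.048], [0.7599, 0.0538, 0.048], [0.7479, 0.1628, 0.048]] [np.float64(0.1081), np.float64(0.0699), np.float64(0.1097), np.float64(0.0693)] [np.float64(-84.0), np.float64(5.7), np.float64(96.3)]
side 0.042 [[0.6782, 0.1531, 0.042], [0.6899, 0.047, 0.042], [0.7589, 0.0567, 0.042], [0.7435, 0.1582, 0.042]]
side 0.048 [[0.6715, 0.1427, 0.048], [0.683, 0.0382, 0.048], [0.751, 0.0477, 0.048], [0.7358, 0.1477, 0.048]]
tri FR (array([0.69178746, 0.04790831, 0.04132167]), np.float64(0.002025357631572357))
tri FL (array([0.68108712, 0.15650448, 0.04002231]), np.float64(0.001344758528643331))
tri BR (array([0.76026426, 0.05525898, 0.04289653]), np.float64(0.004108414236257325))
stub [0.6494 0.1107 0.0225]
stub [0.6701 0.1123 0.0225]
stub [0.6591 0.112  0.0225]
stub [0.6825 0.1129 0.0225]
tip (array([0.63664166, 0.11127522, 0.0212407 ]), np.float64(0.0020364824294426104))
key mid tri (array([0.4840343 , 0.09131393, 0.065051  ]), np.float64(0.002004365983176749))
0.075 [0.4844 0.0894 0.075 ]
0.079 [0.4841 0.0888 0.079 ]
blade [0.49462213 0.09688945 0.079     ] [0.47416897 0.080519   0.079     ] 0.02619777688727673 38.67332850627565
ring ends [0.4717 0.1421 0.0225]
ring ends [0.4824 0.0997 0.0225]
hous top [0.4955 0.0841 0.034 ]
hous top [0.4733 0.0959 0.034 ]
housing side corners [array([0.47074443, 0.08685549, 0.034     ]), array([0.47612089, 0.07046827, 0.034     ]), array([0.49322592, 0.0815121 , 0.034     ])]
housing side bottom [array([0.47370822, 0.09747416, 0.        ]), array([0.47912033, 0.08121416, 0.        ]), array([0.49738358, 0.09483155, 0.        ])]
```

The top view shows the blue key at px (260,297) and the ring to its left. The blue block's front edge runs from (220,171) to (290,161), with the stub tip at (251,201). The face normal is about 6°, the band x axis about 14° and the blade about 39°. The two views agree to 1–2 mm.

```bash
python3 -m crank '[{"tx":0.218,"ty":-0.4475,"tz":-0.06,"rz":1.135,"claw":0.6},{"tx":0.218,"ty":-0.4475,"tz":-0.06,"rz":1.135,"claw":0.6},{"tx":0.218,"ty":-0.4475,"tz":-0.06,"rz":1.135,"claw":0.6},{"tx":0.218,"ty":-0.4475,"tz":-0.06,"rz":1.135,"claw":0.6},{"tx":0.218,"ty":-0.4475,"tz":-0.06,"rz":1.135,"claw":0.6},{"tx":0.218,"ty":-0.4475,"tz":-0.06,"rz":1.135,"claw":0.6},{"tx":0.218,"ty":-0.4475,"tz":-0.06,"rz":1.135,"claw":0.6},{"tx":0.218,"ty":-0.4475,"tz":-0.06,"rz":1.135,"claw":0.6},{"tx":0.218,"ty":-0.4475,"tz":-0.06,"rz":1.135,"claw":0.6},{"tx":0.218,"ty":-0.4475,"tz":-0.06,"rz":1.135,"claw":0.6},{"tx":0.218,"ty":-0.4475,"tz":-0.06,"rz":1.135,"claw":0.6},{"tx":0.218,"ty":-0.4475,"tz":-0.06,"rz":1.135,"claw":0.6}]' 40
python3 - <<'E'
from h import *
snap('wrist','w1');s=ctrl.get_state();print({k:np.round(s[k],4) for k in('t','q','tcp_pos','ee_rot','opening')})
d=ld('w1')
for X in((.4842,.09,.079),(.477,.121,.045)): print(proj(d,X))
E
```

```text
{'t': np.float64(0.2), 'q': array([ 0.8933,  0.1045,  0.0968,  1.5639, -0.    ,  1.3531]), 'tcp_pos': array([0.2661, 0.5375, 0.2308]), 'ee_rot': array([-3.1414e+00,  8.0000e-04,  1.1110e+00]), 'opening': np.float64(0.0856)}
[ 17.36411072 583.60079621]
[ 54.52639099 539.03216806]validation failed for argument at $[0]...
```

View pics/w1.png

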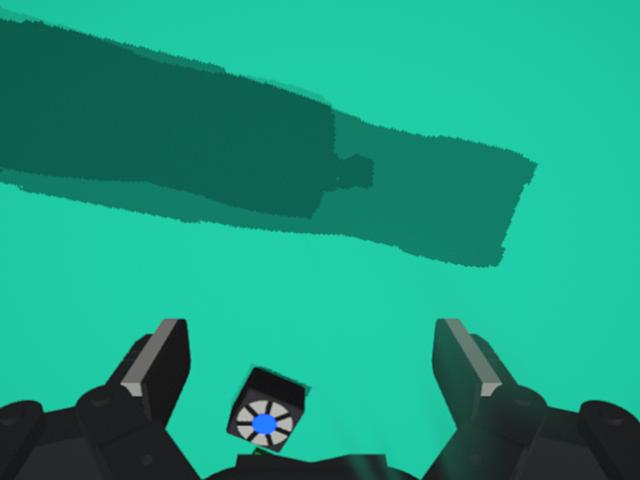

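The picture is unchanged because the call was refused. I suspect each row needs all of the keys.

```bash
python3 -m crank '[{"tx":0.218,"ty":-0.4475,"tz":-0.06,"rx":0,"ry":0,"rz":1.135,"claw":0.6},{"tx":0.218,"ty":-0.4475,"tz":-0.06,"rx":0,"ry":0,"rz":1.135,"claw":0.6},{"tx":0.218,"ty":-0.4475,"tz":-0.06,"rx":0,"ry":0,"rz":1.135,"claw":0.6},{"tx":0.218,"ty":-0.4475,"tz":-0.06,"rx":0,"ry":0,"rz":1.135,"claw":0.6},{"tx":0.218,"ty":-0.4475,"tz":-0.06,"rx":0,"ry":0,"rz":1.135,"claw":0.6},{"tx":0.218,"ty":-0.4475,"tz":-0.06,"rx":0,"ry":0,"rz":1.135,"claw":0.6},{"tx":0.218,"ty":-0.4475,"tz":-0.06,"rx":0,"ry":0,"rz":1.135,"claw":0.6},{"tx":0.218,"ty":-0.4475,"tz":-0.06,"rx":0,"ry":0,"rz":1.135,"claw":0.6},{"tx":0.218,"ty":-0.4475,"tz":-0.06,"rx":0,"ry":0,"rz":1.135,"claw":0.6},{"tx":0.218,"ty":-0.4475,"tz":-0.06,"rx":0,"ry":0,"rz":1.135,"claw":0.6},{"tx":0.218,"ty":-0.4475,"tz":-0.06,"rx":0,"ry":0,"rz":1.135,"claw":0.6},{"tx":0.218,"ty":-0.4475,"tz":-0.06,"rx":0,"ry":0,"rz":1.135,"claw":0.6}]' 40 && 
python3 - <<'E'
from h import *
snap('wrist','w1');s=ctrl.get_state();print({k:np.round(s[k],4) for k in('t','q','tcp_pos','ee_rot','opening')})
d=ld('w1')
for X in((.4842,.09,.079),(.477,.121,.045)): print(proj(d,X))
E
```

```text
t: 1.4
tcp_pos: [0.4855, 0.0859, 0.1702]
ee_rot: [-3.14, 0.0, 2.241]
contact_force: [-0.1, -0.2, -0.3]
opening: 0.0513
{'t': np.float64(1.45), 'q': array([-0.0865, -0.229 , -0.3331,  1.4679, -0.    , -0.7575]), 'tcp_pos': array([0.4846, 0.088 , 0.1706]), 'ee_rot': array([-3.1407e+00, -8.0000e-04,  2.2418e+00]), 'opening': np.float64(0.0512)}
[315.13216382 245.78973088]
[357.80767313 248.1243723 ]
```

View pics/w1.png

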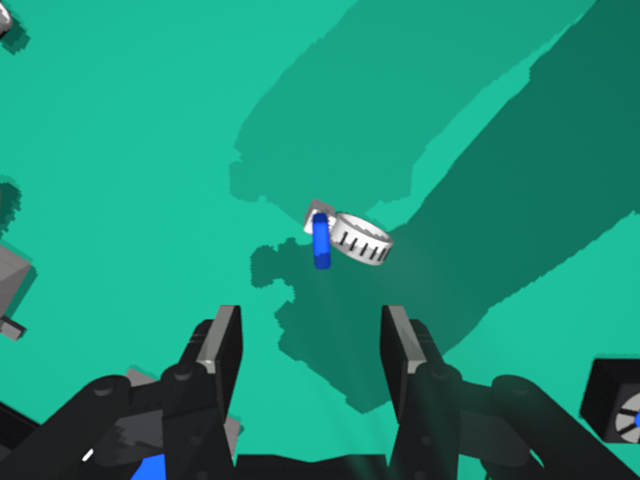

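The wrist view shows the key upright at about (321,240), from (319,213) to (323,268), with the ring to its right. I'll refine the key position from this view.

```bash
python3 - <<'E'
from h import *
d=ld('w1');im=d['pixels']
hsv=cv2.cvtColor(im,cv2.COLOR_RGB2HSV)
m=cv2.inRange(hsv,(105,120,60),(130,255,255))
n,l,st,ce=cv2.connectedComponentsWithStats(m)
for i in range(1,n):
  if 100<st[i,4]: print(st[i],ce[i])
cv2.imwrite('pics/cw.png',cv2.resize(im[180:290,280:420],None,fx=5.5,fy=5.5,interpolation=cv2.INTER_CUBIC)[:,:,::-1])
E
```

```text
[312 213  18  56 857] [320.86697783 240.95682614]
[130 453  37  27 711] [151.12658228 468.31926864]
```

View pics/cw.png

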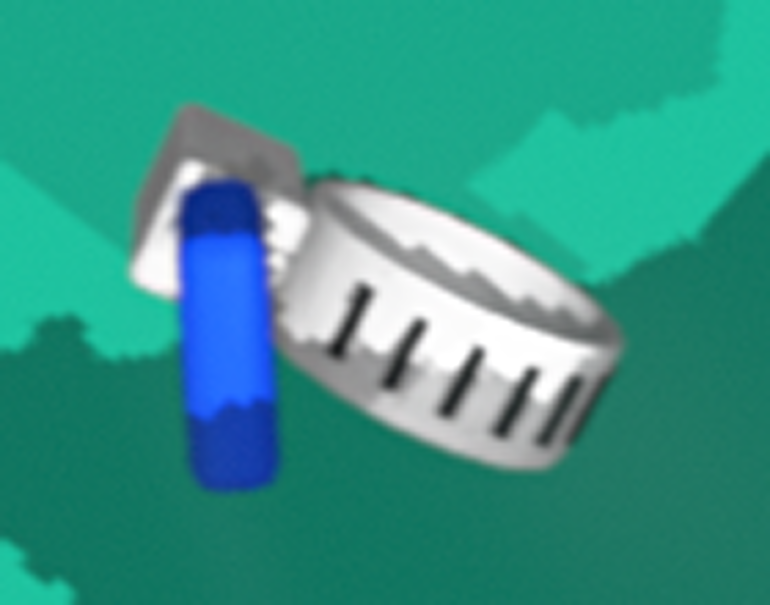

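```bash
python3 - <<'E'
from h import *
d=ld('w1');s=ld('side0');t=ld('top0')
W=lambda x,y:(280+x/5.5-.4,180+y/5.5-.4)
a,b=plane(d,W(223,237),.079),plane(d,W(234,483),.079)
print(a,b,(a+b)/2,np.linalg.norm(a-b),np.degrees(np.arctan2(*(b-a)[[1,0]])))
c=plane(d,W(229,360),.079);print(c)
# housing top left/back edges z=.034; corners
for p in((190,158),(132,275),(308,210)):print('h',plane(d,W(*p),.034).round(4))
# ring top ridge (tangent at z .045): ticks line mid ~ between rims
for p in((325,180),(620,345),(565,465),(285,335)):print('r',plane(d,W(*p),.0225).round(4))
E
```

```text
[0.47150501 0.08353981 0.079     ] [0.49221605 0.10168452 0.079     ] [0.48186053 0.09261216 0.079     ] 0.027535028691134326 41.22124619622276
[0.48164674 0.09249441 0.079     ]
h [0.4759 0.083  0.034 ]
h [0.4921 0.0867 0.034 ]
h [0.472  0.0985 0.034 ]
r [0.4697 0.1002 0.0225]
r [0.4629 0.1447 0.0225]
r [0.48   0.1502 0.0225]
r [0.489  0.1094 0.0225]
```

```bash
python3 -m crank '[{"tx":-0.001,"ty":0.001,"tz":-0.04,"rx":0,"ry":0,"rz":0.02,"claw":0.5},{"tx":-0.001,"ty":0.001,"tz":-0.08,"rx":0,"ry":0,"rz":0.02,"claw":0.5},{"tx":-0.001,"ty":0.001,"tz":-0.105,"rx":0,"ry":0,"rz":0.02,"claw":0.5},{"tx":-0.001,"ty":0.001,"tz":-0.118,"rx":0,"ry":0,"rz":0.02,"claw":0.5},{"tx":-0.001,"ty":0.001,"tz":-0.118,"rx":0,"ry":0,"rz":0.02,"claw":0.4},{"tx":-0.001,"ty":0.001,"tz":-0.118,"rx":0,"ry":0,"rz":0.02,"claw":0.3},{"tx":-0.001,"ty":0.001,"tz":-0.118,"rx":0,"ry":0,"rz":0.02,"claw":0.2},{"tx":-0.001,"ty":0.001,"tz":-0.118,"rx":0,"ry":0,"rz":0.02,"claw":0},{"tx":-0.001,"ty":0.001,"tz":-0.118,"rx":0,"ry":0,"rz":0.02,"claw":0},{"tx":-0.001,"ty":0.001,"tz":-0.118,"rx":0,"ry":0,"rz":0.02,"claw":0},{"tx":-0.001,"ty":0.001,"tz":-0.118,"rx":0,"ry":0,"rz":0.02,"claw":0},{"tx":-0.001,"ty":0.001,"tz":-0.118,"rx":0,"ry":0,"rz":0.02,"claw":0}]' 40 && 
python3 - <<'E'
from h import *
snap('wrist','w2');snap('top','t2');snap('side','s2')
im=ld('s2')['pixels'];cv2.imwrite('pics/c2.png',cv2.resize(im[130:280,150:350],None,fx=4,fy=4)[:,:,::-1])
E
```

```text
t: 2.65
tcp_pos: [0.4845, 0.0912, 0.055]
ee_rot: [3.14, 0.002, 2.266]
contact_force: [-0.2, 0.8, 6.7]
opening: 0.009
```

View pics/c2.png

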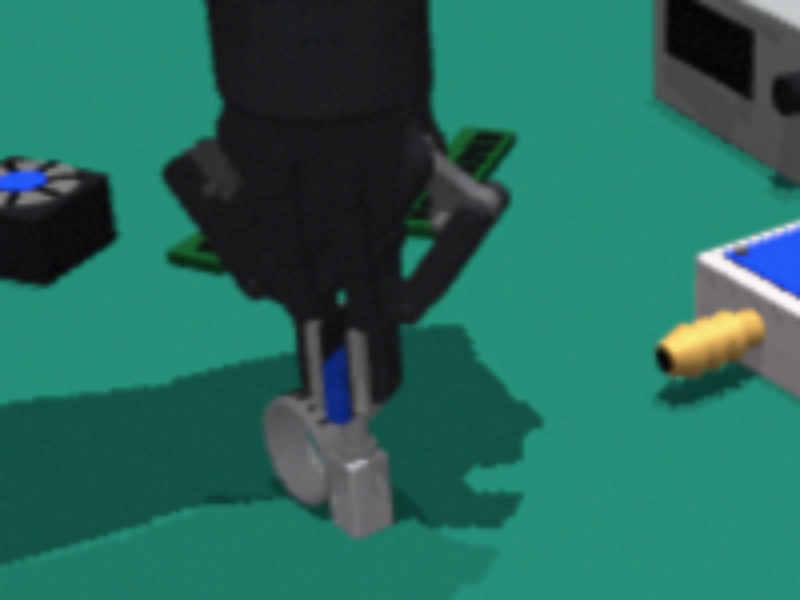

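View pics/w2.png

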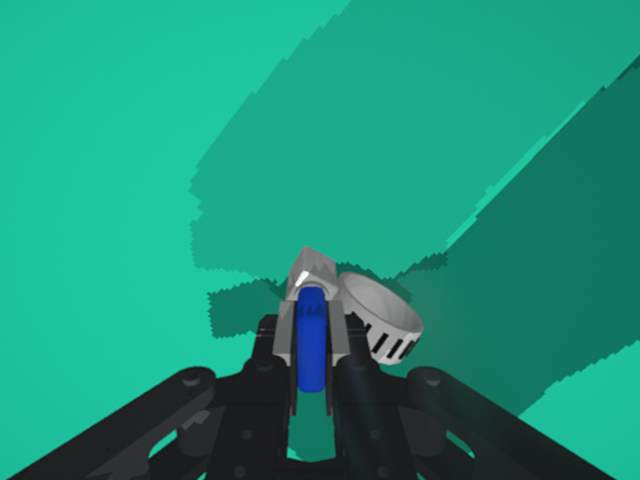

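The grip holds the blade (opening 9 mm), with the blade between the pads in both views. Next I lift a little, turn −0.14 and move to just before the stub.

```bash
python3 -m crank '[{"tx":0,"ty":0,"tz":0.008,"rx":0,"ry":0,"rz":0,"claw":0},{"tx":0,"ty":0,"tz":0.012,"rx":0,"ry":0,"rz":0,"claw":0},{"tx":0.02,"ty":-0.003,"tz":0.012,"rx":0,"ry":0,"rz":-0.03,"claw":0},{"tx":0.05,"ty":-0.007,"tz":0.012,"rx":0,"ry":0,"rz":-0.07,"claw":0},{"tx":0.08,"ty":-0.011,"tz":0.012,"rx":0,"ry":0,"rz":-0.11,"claw":0},{"tx":0.11,"ty":-0.015,"tz":0.01,"rx":0,"ry":0,"rz":-0.14,"claw":0},{"tx":0.125,"ty":-0.0165,"tz":0.008,"rx":0,"ry":0,"rz":-0.14,"claw":0},{"tx":0.125,"ty":-0.0165,"tz":0.006,"rx":0,"ry":0,"rz":-0.14,"claw":0},{"tx":0.125,"ty":-0.0165,"tz":0.006,"rx":0,"ry":0,"rz":-0.14,"claw":0},{"tx":0.125,"ty":-0.0165,"tz":0.006,"rx":0,"ry":0,"rz":-0.14,"claw":0}]' 60 && 
python3 - <<'E'
from h import *
snap('wrist','w3');snap('top','t3');snap('side','s3')
im=ld('s3')['pixels'];cv2.imwrite('pics/c3.png',cv2.resize(im[130:280,230:430],None,fx=4,fy=4,interpolation=cv2.INTER_CUBIC)[:,:,::-1])
im=ld('t3')['pixels'];cv2.imwrite('pics/d3.png',cv2.resize(im[120:270,170:320],None,fx=4,fy=4,interpolation=cv2.INTER_CUBIC)[:,:,::-1])
print(ctrl.get_state()['tcp_pos'])
E
```

```text
t: 3.8
tcp_pos: [0.6073, 0.075, 0.0593]
ee_rot: [-3.141, -0.001, 2.126]
contact_force: [-0.0, 1.2, -0.7]
opening: 0.0085
[0.60778657 0.07488855 0.05965667]
```

View pics/c3.png

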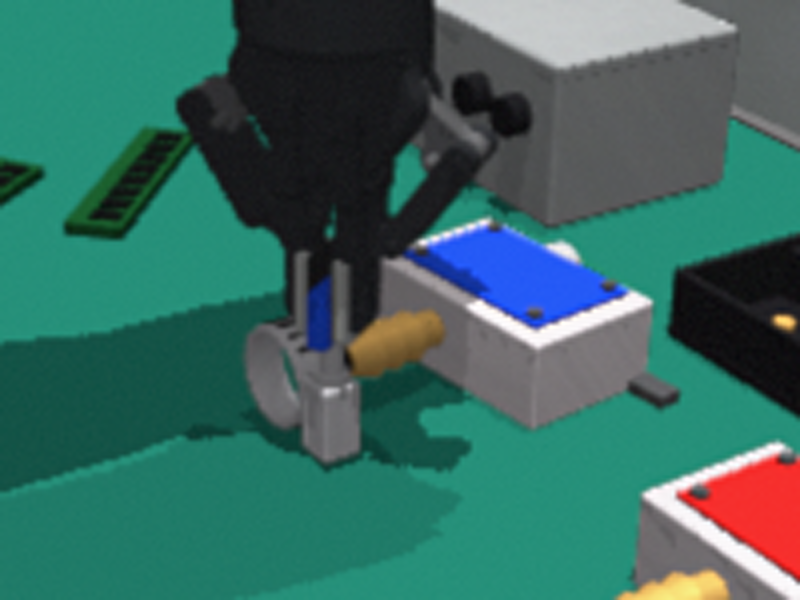

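View pics/d3.png

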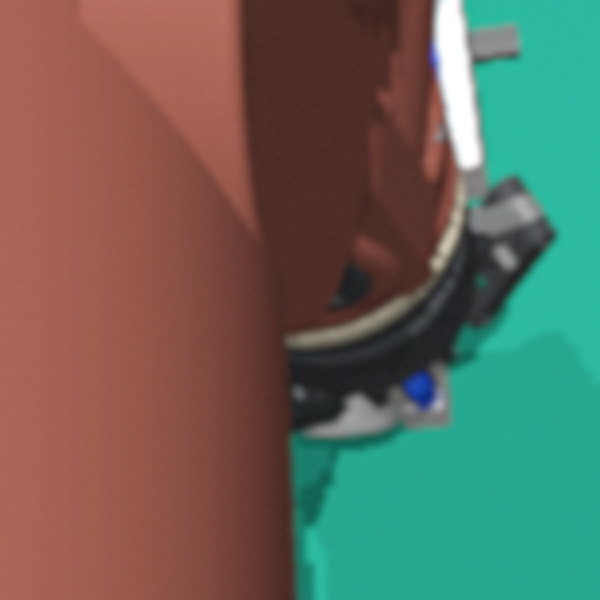

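View pics/w3.png

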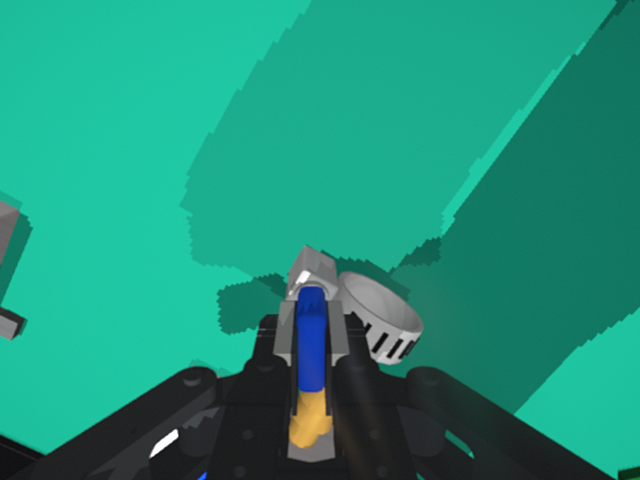

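```bash
python3 - <<'E'
from h import *
s=ld('s3');t=ld('t3');w=ld('w3')
S=lambda x,y:(230+x/4-.4,130+y/4-.4)
T=lambda x,y:(170+x/4-.4,120+y/4-.4)
print('top',[plane(s,S(*p),.0385).round(4) for p in((302,385),(332,405),(360,383))])
print('bot',[plane(s,S(*p),.0045).round(4) for p in((303,450),(331,465),(357,442))])
print('T housing: bl br tr ',[plane(t,T(*p),.0385).round(4) for p in((412,423),(450,422),(447,372))])
print('key end near',plane(t,T(420,392),.083))
im=w['pixels'];cv2.imwrite('pics/e3.png',cv2.resize(im[230:400,250:440],None,fx=4,fy=3.5,interpolation=cv2.INTER_CUBIC)[:,:,::-1])
E
```

```text
top [array([0.593 , 0.0746, 0.0385]), array([0.5951, 0.0545, 0.0385]), array([0.6141, 0.064 , 0.0385])]
bot [array([0.5958, 0.0789, 0.0045]), array([0.5997, 0.0627, 0.0045]), array([0.6185, 0.0728, 0.0045])]
T housing: bl br tr  [array([0.5937, 0.0752, 0.0385]), array([0.5937, 0.0609, 0.0385]), array([0.6129, 0.0619, 0.0385])]
key end near [0.59545806 0.06677937 0.083     ]
```

View pics/e3.png

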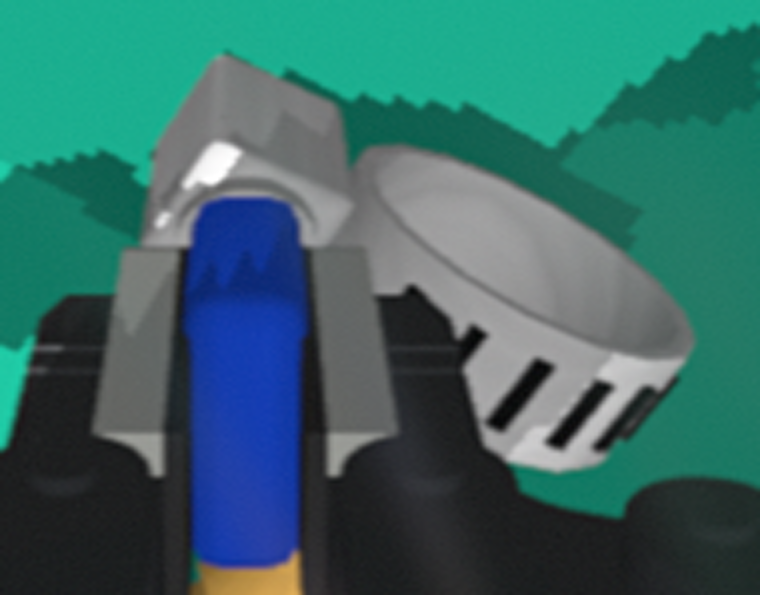

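```bash
python3 - <<'E'
from h import *
w=ld('w3')
W=lambda x,y:(250+x/4-.4,230+y/3.5-.4)
P=[plane(w,W(*p),.0385) for p in((217,138),(355,205),(145,238))]
print(P,[np.degrees(np.arctan2(*(q-P[0])[[1,0]])) for q in P[1:]])
Q=[plane(w,W(*p),.027) for p in((358,165),(692,345))];print(Q,np.degrees(np.arctan2(*(Q[1]-Q[0])[[1,0]])),np.linalg.norm(Q[1]-Q[0]))
a=[plane(w,W(*p),.083) for p in((246,305),(246,567))];print(a,(a[0]+a[1])/2,np.linalg.norm(a[0]-a[1]))
E
```

```text
[array([0.59673007, 0.06691903, 0.0385    ]), array([0.59649194, 0.08375018, 0.0385    ]), array([0.6118669 , 0.06727532, 0.0385    ])] [np.float64(90.8105910847317), np.float64(1.3483843299353164)]
[array([0.59578343, 0.08452168, 0.027     ]), array([0.59711932, 0.13174574, 0.027     ])] 88.37963897232544 0.04724295261272593
[array([0.59314386, 0.06820634, 0.083     ]), array([0.61702801, 0.08303437, 0.083     ])] [0.60508593 0.07562035 0.083     ] 0.028112692743871417
```

The band hangs 4 mm above the bench with its axis at about 1°. The ring lines up with the stub within about 2 mm. I turn it +0.085 to square it with the block, then slide on along the 6° axis, stopping just short of the face.

```bash
python3 -m crank '[{"tx":0,"ty":0,"tz":0,"rx":0,"ry":0,"rz":0.085,"claw":0},{"tx":0.005,"ty":0.0005,"tz":0,"rx":0,"ry":0,"rz":0.085,"claw":0},{"tx":0.015,"ty":0.0015,"tz":0,"rx":0,"ry":0,"rz":0.085,"claw":0},{"tx":0.025,"ty":0.0026,"tz":0,"rx":0,"ry":0,"rz":0.085,"claw":0},{"tx":0.035,"ty":0.0037,"tz":0,"rx":0,"ry":0,"rz":0.085,"claw":0},{"tx":0.045,"ty":0.0047,"tz":0,"rx":0,"ry":0,"rz":0.085,"claw":0},{"tx":0.055,"ty":0.0058,"tz":0,"rx":0,"ry":0,"rz":0.085,"claw":0},{"tx":0.065,"ty":0.0068,"tz":0,"rx":0,"ry":0,"rz":0.085,"claw":0},{"tx":0.067,"ty":0.007,"tz":0,"rx":0,"ry":0,"rz":0.085,"claw":0},{"tx":0.067,"ty":0.007,"tz":0,"rx":0,"ry":0,"rz":0.085,"claw":0}]' 60 && 
python3 - <<'E'
from h import *
snap('wrist','w4');snap('side','s4')
im=ld('s4')['pixels'];cv2.imwrite('pics/c4.png',cv2.resize(im[130:280,250:450],None,fx=4,fy=4,interpolation=cv2.INTER_CUBIC)[:,:,::-1])
print(ctrl.get_state()['tcp_pos'],ctrl.get_state()['wrist_torque'])
E
```

```text
t: 4.95
tcp_pos: [0.6753, 0.0818, 0.0593]
ee_rot: [-3.142, -0.0, 2.21]
contact_force: [-1.2, -0.3, 0.2]
opening: 0.0087
[0.67493702 0.08175663 0.05931694] [-0.01938484  0.00109844 -0.00831578]
```

View pics/c4.png

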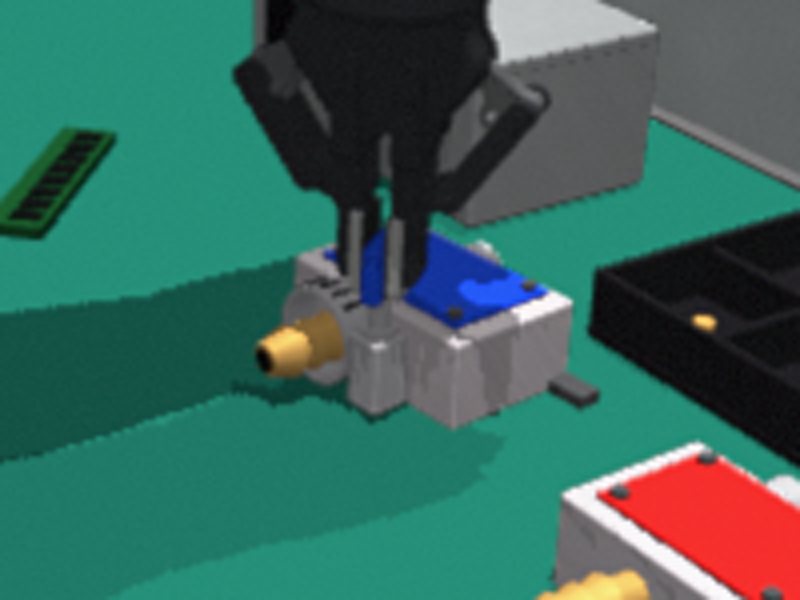

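View pics/w4.png

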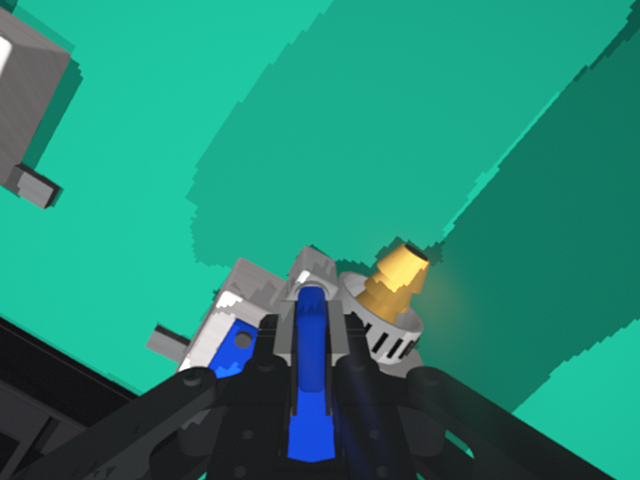

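The ring is over the stub, with the stub tip poking through at wrist px (415,252), and it sits just short of the face. I lower it and advance gently.

```bash
python3 -m crank '[{"tx":0.001,"ty":0.0001,"tz":-0.003,"rx":0,"ry":0,"rz":0,"claw":0},{"tx":0.003,"ty":0.0003,"tz":-0.004,"rx":0,"ry":0,"rz":0,"claw":0},{"tx":0.005,"ty":0.0005,"tz":-0.004,"rx":0,"ry":0,"rz":0,"claw":0},{"tx":0.007,"ty":0.0007,"tz":-0.004,"rx":0,"ry":0,"rz":0,"claw":0},{"tx":0.007,"ty":0.0007,"tz":-0.004,"rx":0,"ry":0,"rz":0,"claw":0},{"tx":0.007,"ty":0.0007,"tz":-0.004,"rx":0,"ry":0,"rz":0,"claw":0}]' 60; python3 -c "
from h import *
s=ctrl.get_state();print(s['tcp_pos'],s['contact_force'],s['wrist_torque'])"
```

```text
t: 5.65
tcp_pos: [0.6808, 0.0824, 0.0552]
ee_rot: [-3.139, -0.002, 2.211]
contact_force: [-8.4, -0.8, 4.5]
opening: 0.0089
[0.68081513 0.08243395 0.05519822] [-8.43544743 -0.80113486  4.51931496] [-0.12776786  1.87668134  0.03337769]
```

```bash
python3 -m crank '[{"tx":0.0015,"ty":0.0002,"tz":0,"rx":0,"ry":0,"rz":0,"claw":0},{"tx":0.0015,"ty":0.0002,"tz":0,"rx":0,"ry":0,"rz":0,"claw":0},{"tx":0.0015,"ty":0.0002,"tz":0,"rx":0,"ry":0,"rz":0,"claw":0}]' 60; python3 - <<'E'
from h import *
snap('wrist','w5');snap('side','s5')
im=ld('s5')['pixels'];cv2.imwrite('pics/c5.png',cv2.resize(im[170:250,290:400],None,fx=7,fy=7,interpolation=cv2.INTER_CUBIC)[:,:,::-1])
im=ld('w5')['pixels'];cv2.imwrite('pics/e5.png',cv2.resize(im[230:400,190:440],None,fx=3.2,fy=3.2,interpolation=cv2.INTER_CUBIC)[:,:,::-1])
s=ctrl.get_state();print(s['tcp_pos'],s['ee_rot'],s['contact_force'],s['wrist_torque'])
E
```

```text
t: 5.95
tcp_pos: [0.6811, 0.0825, 0.0552]
ee_rot: [-3.137, -0.003, 2.211]
contact_force: [-15.1, -2.0, 9.6]
opening: 0.0088
[0.68110631 0.08246271 0.05519395] [-3.13661258e+00 -2.89081087e-03  2.21090522e+00] [-13.88730673  -1.64996616   9.6087641 ] [-0.35200048  3.40655798 -0.03670366]
```

View pics/c5.png

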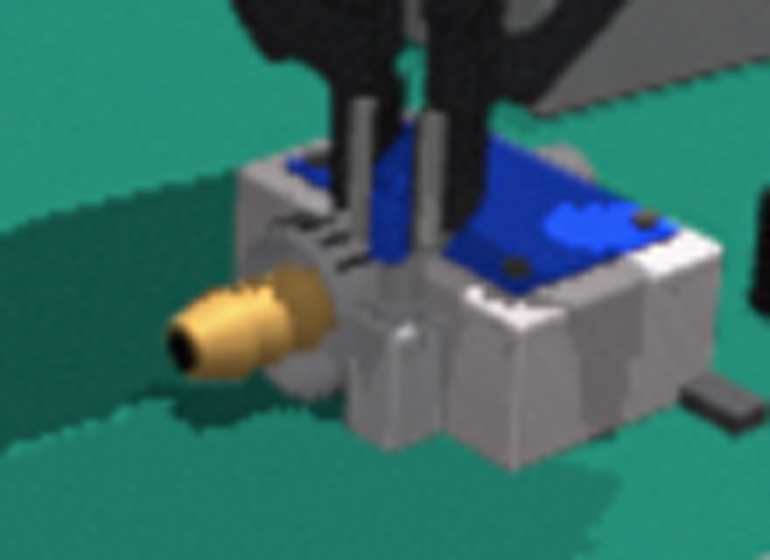

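View pics/e5.png

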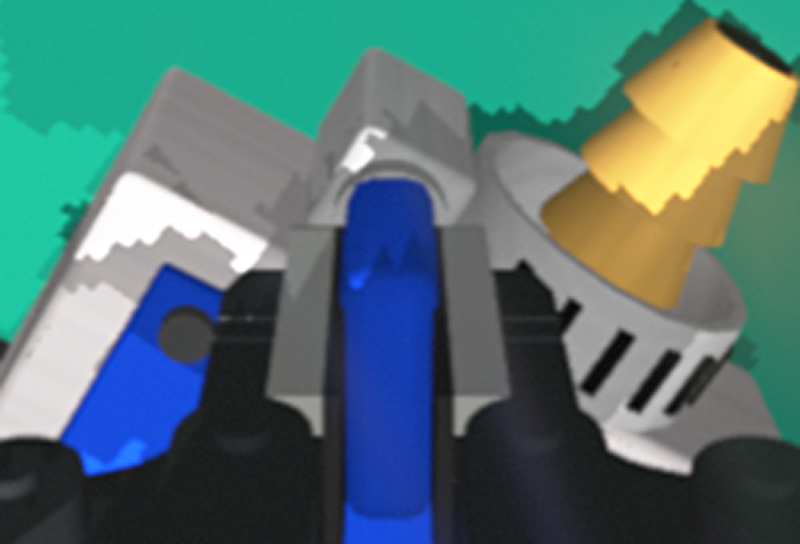

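Home: the housing and ring sit flush on the face (side crop about (440,350)) and force builds with no further motion. Next I turn the key clockwise in stages, keeping the light push.

```bash
python3 -m crank '[{"tx":0,"ty":0,"tz":0,"rx":0,"ry":0,"rz":-0.08,"claw":0},{"tx":0,"ty":0,"tz":0,"rx":0,"ry":0,"rz":-0.16,"claw":0},{"tx":0,"ty":0,"tz":0,"rx":0,"ry":0,"rz":-0.24,"claw":0},{"tx":0,"ty":0,"tz":0,"rx":0,"ry":0,"rz":-0.32,"claw":0},{"tx":0,"ty":0,"tz":0,"rx":0,"ry":0,"rz":-0.40,"claw":0},{"tx":0,"ty":0,"tz":0,"rx":0,"ry":0,"rz":-0.48,"claw":0},{"tx":0,"ty":0,"tz":0,"rx":0,"ry":0,"rz":-0.56,"claw":0},{"tx":0,"ty":0,"tz":0,"rx":0,"ry":0,"rz":-0.6,"claw":0}]' 60; python3 - <<'E'
from h import *
snap('wrist','w6');snap('side','s6')
im=ld('s6')['pixels'];cv2.imwrite('pics/c6.png',cv2.resize(im[170:250,290:400],None,fx=7,fy=7,interpolation=cv2.INTER_CUBIC)[:,:,::-1])
s=ctrl.get_state();print(s['q'],s['tcp_pos'],s['ee_rot'],s['contact_force'],s['wrist_torque'])
E
```

```text
t: 6.85
tcp_pos: [0.6811, 0.0822, 0.0552]
ee_rot: [-3.136, 0.001, 1.608]
contact_force: [-13.5, -3.3, 10.0]
opening: 0.0088
[-0.06923771  0.41076803  0.13111946  1.29677627 -0.00139558 -0.10775904] [0.68108948 0.08225439 0.05515391] [-3.13584669e+00  7.82112571e-04  1.60932383e+00] [-14.01025788  -3.39375045   9.19438149] [-0.56930875  3.46107765 -0.03912591]
```

View pics/c6.png

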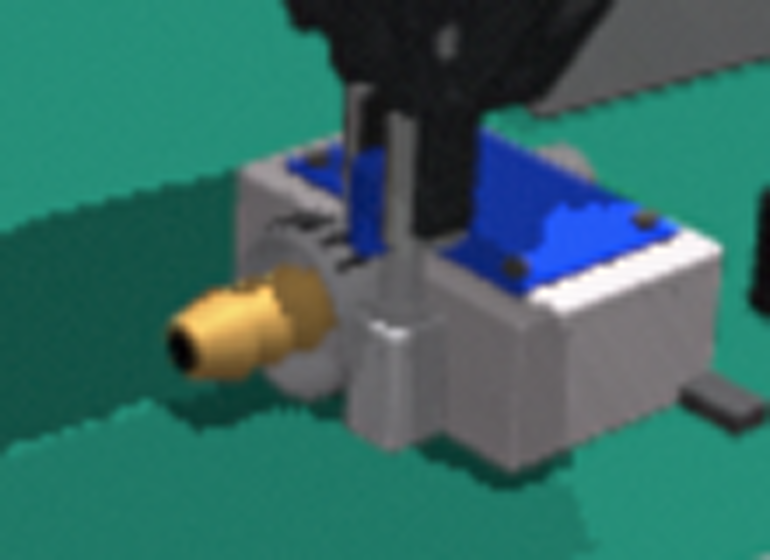

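View pics/w6.png

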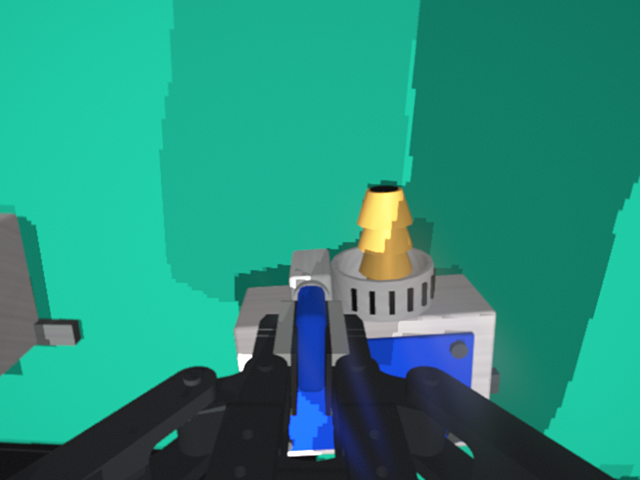

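The key turns while the band stays flush (wrist px: ring at 383,285, parallel to the block). I continue the turn.

```bash
python3 -m crank '[{"tx":0,"ty":0,"tz":0,"rx":0,"ry":0,"rz":-0.08,"claw":0},{"tx":0,"ty":0,"tz":0,"rx":0,"ry":0,"rz":-0.16,"claw":0},{"tx":0,"ty":0,"tz":0,"rx":0,"ry":0,"rz":-0.24,"claw":0},{"tx":0,"ty":0,"tz":0,"rx":0,"ry":0,"rz":-0.32,"claw":0},{"tx":0,"ty":0,"tz":0,"rx":0,"ry":0,"rz":-0.40,"claw":0},{"tx":0,"ty":0,"tz":0,"rx":0,"ry":0,"rz":-0.48,"claw":0},{"tx":0,"ty":0,"tz":0,"rx":0,"ry":0,"rz":-0.52,"claw":0},{"tx":0,"ty":0,"tz":0,"rx":0,"ry":0,"rz":-0.52,"claw":0}]' 60; python3 - <<'E'
from h import *
s=ctrl.get_state();print(s['q'],s['tcp_pos'],s['ee_rot'],s['contact_force'],s['wrist_torque'])
E
python3 -m crank '[{"tx":0,"ty":0,"tz":0,"rx":0,"ry":0,"rz":-0.04,"claw":0},{"tx":0,"ty":0,"tz":0,"rx":0,"ry":0,"rz":-0.04,"claw":0}]' 60; python3 - <<'E'
from h import *
s=ctrl.get_state();print(s['q'],s['tcp_pos'],s['ee_rot'],s['contact_force'],s['wrist_torque'])
E
```

```text
t: 7.75
tcp_pos: [0.681, 0.0821, 0.0552]
ee_rot: [-3.137, 0.004, 1.089]
contact_force: [-15.5, -3.5, 10.3]
opening: 0.0084
[-0.06933152  0.41065247  0.1310433   1.29686751 -0.00168782  0.41224543] [0.68103682 0.08210585 0.05519107] [-3.1370644   0.00382232  1.08923283] [-15.51912302  -3.53178313  10.27610797] [-0.76861862  3.5623868   0.01016643]
t: 7.95
tcp_pos: [0.6811, 0.0821, 0.0552]
ee_rot: [-3.137, 0.004, 1.049]
contact_force: [-15.6, -3.4, 9.7]
opening: 0.0086
[-0.06934492  0.41059115  0.1310742   1.29689699 -0.00176456  0.45210483] [0.68105502 0.0820722  0.05524916] [-3.13731027  0.00404135  1.04936018] [-15.57171734  -3.44057662   9.70622877] [-0.77216058  3.59646186  0.02043942]
```

```bash
for i in 1; do :; done; python3 -m crank '[{"tx":0,"ty":0,"tz":0,"rx":0,"ry":0,"rz":-0.04,"claw":0},{"tx":0,"ty":0,"tz":0,"rx":0,"ry":0,"rz":-0.07,"claw":0},{"tx":0,"ty":0,"tz":0,"rx":0,"ry":0,"rz":-0.07,"claw":0}]' 60; python3 - <<'E'
from h import *
s=ctrl.get_state();print(s['q'],s['tcp_pos'],s['ee_rot'],s['contact_force'],s['wrist_torque'])
E
python3 -m crank '[{"tx":0,"ty":0,"tz":0,"rx":0,"ry":0,"rz":-0.03,"claw":0},{"tx":0,"ty":0,"tz":0,"rx":0,"ry":0,"rz":-0.05,"claw":0},{"tx":0,"ty":0,"tz":0,"rx":0,"ry":0,"rz":-0.05,"claw":0}]' 60; python3 - <<'E'
from h import *
s=ctrl.get_state();print(s['q'],s['tcp_pos'],s['ee_rot'],s['contact_force'],s['wrist_torque'])
E
```

```text
t: 8.25
tcp_pos: [0.681, 0.0821, 0.0552]
ee_rot: [-3.137, 0.004, 0.98]
contact_force: [-15.1, -3.0, 10.3]
opening: 0.0088
[-0.06937271  0.41061415  0.13101169  1.29696794 -0.00172269  0.52173402] [0.68098707 0.08207088 0.05520011] [-3.1374453   0.00437118  0.97970364] [-15.09685958  -3.02826025  10.2935887 ] [-0.75102818  3.61627472  0.10239725]
t: 8.55
tcp_pos: [0.6808, 0.0821, 0.0552]
ee_rot: [-3.137, 0.005, 0.931]
contact_force: [-16.4, -5.1, 10.2]
opening: 0.0088
[-0.06921364  0.41060208  0.13094854  1.29724055 -0.00189952  0.57031228] [0.68081836 0.08213623 0.05517502] [-3.13748547  0.00489101  0.93128624] [-16.3823085   -5.05372226  10.19673541] [-0.87231279  3.73687037  0.82153692]
```

The stop shows clearly: torque about z rose from 0.02 to 0.82 N m at the expected yaw of about 0.98. I ease off part of the load while keeping some closing torque, then release. The opening is modest at first.

```bash
python3 -m crank '[{"tx":-0.001,"ty":0,"tz":0.0005,"rx":0,"ry":0,"rz":0.025,"claw":0},{"tx":-0.001,"ty":0,"tz":0.0005,"rx":0,"ry":0,"rz":0.025,"claw":0}]' 60; python3 - <<'E'
from h import *
s=ctrl.get_state();print(s['ee_rot'],s['contact_force'],s['wrist_torque'])
E
python3 -m crank '[{"tx":-0.001,"ty":0,"tz":0.0005,"rx":0,"ry":0,"rz":0.025,"claw":0.2},{"tx":-0.001,"ty":0,"tz":0.0005,"rx":0,"ry":0,"rz":0.025,"claw":0.3},{"tx":-0.001,"ty":0,"tz":0.0005,"rx":0,"ry":0,"rz":0.025,"claw":0.35},{"tx":-0.001,"ty":0,"tz":0.0005,"rx":0,"ry":0,"rz":0.025,"claw":0.35},{"tx":-0.001,"ty":0,"tz":0.0005,"rx":0,"ry":0,"rz":0.025,"claw":0.35}]' 60; python3 - <<'E'
from h import *
s=ctrl.get_state();print(s['tcp_pos'],s['opening'],s['contact_force'],s['wrist_torque'])
snap('wrist','w7');snap('side','s7')
im=ld('s7')['pixels'];cv2.imwrite('pics/c7.png',cv2.resize(im[170:250,290:400],None,fx=7,fy=7,interpolation=cv2.INTER_CUBIC)[:,:,::-1])
E
```

```text
t: 8.75
tcp_pos: [0.6806, 0.0821, 0.0552]
ee_rot: [-3.138, 0.004, 0.957]
contact_force: [-10.4, -3.6, 4.2]
opening: 0.0089
[-3.13846908  0.00364462  0.95703932] [-10.36164318  -3.64003946   4.22622012] [-0.69273326  2.49417801  0.44753049]
t: 9.25
tcp_pos: [0.682, 0.0826, 0.0564]
ee_rot: [3.141, -0.0, 0.981]
contact_force: [-0.4, 0.4, -0.4]
opening: 0.0302
[0.681959   0.0826446  0.05640656] 0.030192544151746176 [-0.3754359   0.38090093 -0.3930764 ] [-0.03680769 -0.02238694  0.03570043]
```

View pics/c7.png

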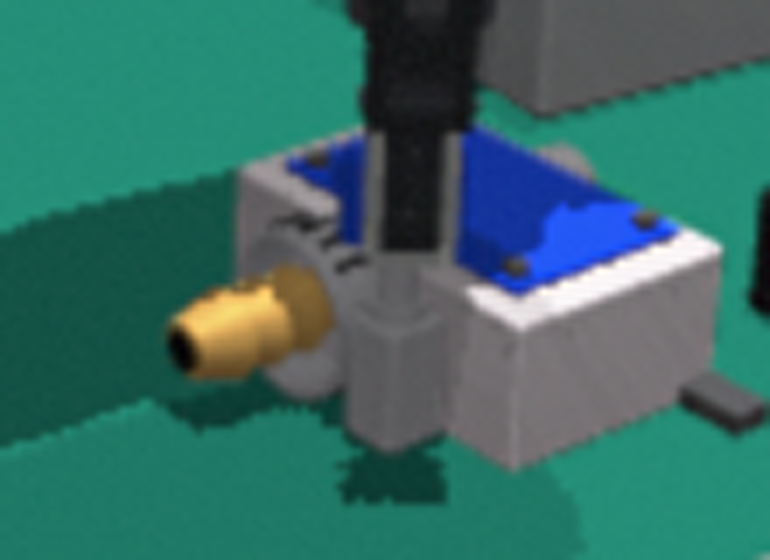

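View pics/w7.png

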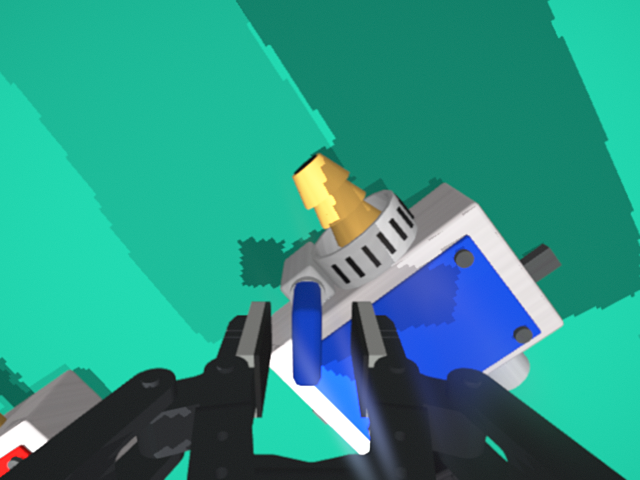

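The pads are clear of the blade on both sides, and the band is still flush. I raise straight up and move aside to check.

```bash
python3 -m crank '[{"tx":0,"ty":0,"tz":0.02,"rx":0,"ry":0,"rz":0,"claw":0.35},{"tx":0,"ty":0,"tz":0.05,"rx":0,"ry":0,"rz":0,"claw":0.35},{"tx":0,"ty":0,"tz":0.09,"rx":0,"ry":0,"rz":0,"claw":0.35},{"tx":-0.03,"ty":0,"tz":0.13,"rx":0,"ry":0,"rz":0,"claw":0.35},{"tx":-0.08,"ty":0.04,"tz":0.15,"rx":0,"ry":0,"rz":0,"claw":0.35},{"tx":-0.12,"ty":0.08,"tz":0.15,"rx":0,"ry":0,"rz":0,"claw":0.35},{"tx":-0.16,"ty":0.12,"tz":0.15,"rx":0,"ry":0,"rz":0,"claw":0.35},{"tx":-0.19,"ty":0.16,"tz":0.15,"rx":0,"ry":0,"rz":0,"claw":0.35},{"tx":-0.22,"ty":0.2,"tz":0.15,"rx":0,"ry":0,"rz":0,"claw":0.35},{"tx":-0.24,"ty":0.24,"tz":0.15,"rx":0,"ry":0,"rz":0,"claw":0.35},{"tx":-0.26,"ty":0.28,"tz":0.15,"rx":0,"ry":0,"rz":0,"claw":0.35},{"tx":-0.26,"ty":0.28,"tz":0.15,"rx":0,"ry":0,"rz":0,"claw":0.35}]' 60; python3 - <<'E'
from h import *
snap('top','t8');snap('side','s8')
im=ld('s8')['pixels'];a=cv2.resize(im[170:250,290:400],None,fx=3.6,fy=5,interpolation=cv2.INTER_CUBIC)
im=ld('t8')['pixels'];b=cv2.resize(im[105:225,195:315],None,fx=3.3333,fy=3.3333,interpolation=cv2.INTER_CUBIC)
cv2.imwrite('pics/c8.png',np.hstack([a,b])[:,:,::-1])
E
```

```text
t: 10.55
tcp_pos: [0.4193, 0.3658, 0.2068]
ee_rot: [-3.141, -0.001, 0.984]
contact_force: [0.4, -0.5, 0.5]
opening: 0.0301
```

View pics/c8.png

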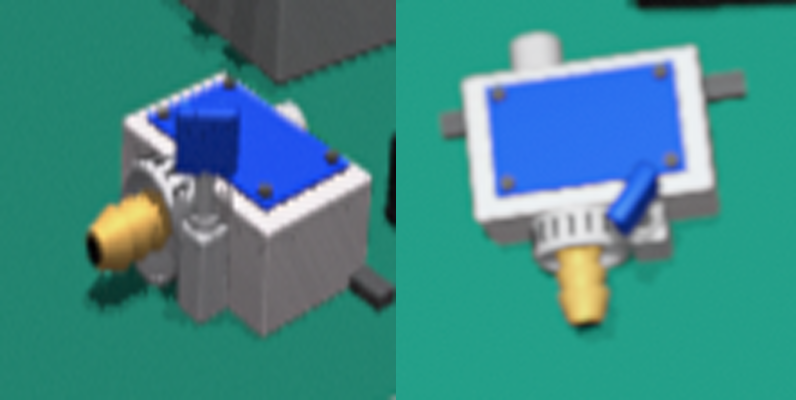

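View pics/t8.png

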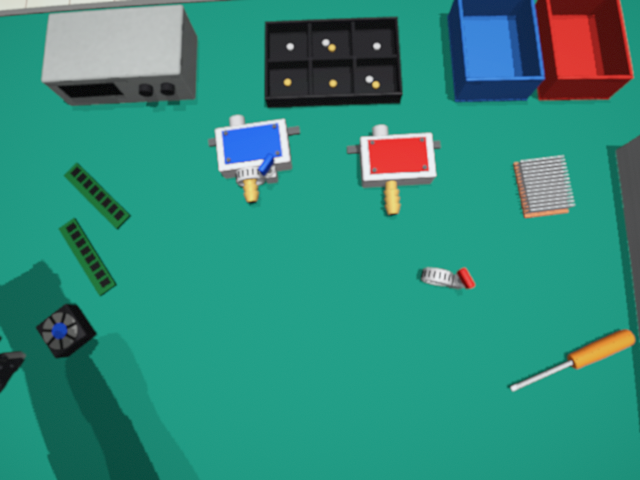

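The top view shows the band on the stub against the block (ring at about (249,175), key at (266,164)), and the red band has not moved. As a last numeric check I measure the key angle and the gap.

```bash
python3 - <<'E'
from h import *
d=ld('t8');T=lambda x,y:(195+(x-396)/3.3333-.4,105+y/3.3333-.4)
a,b=plane(d,T(647,172),.079),plane(d,T(620,220),.079)
ang=np.arctan2(*(a-b)[[1,0]]);print('blade',np.degrees(ang),np.linalg.norm(a-b),(a+b)/2,'value',.7-(ang-np.radians(6)))
# housing rear edge top z .034
print([plane(d,T(*p),.034).round(4) for p in((640,239),(670,236))], 'expect rear face x ~',.6856-.018+.0033)
# red band compare, blue block compare
A,B=ld('top0')['pixels'].astype(int),d['pixels'].astype(int)
print('red diff',abs(A-B)[250:300,410:490].max(),'block diff',abs(A-B)[115:150,205:255].max())
E
```

```text
blade -28.923616567150148 0.024487579996851118 [0.6772208  0.07944731 0.079     ] value 1.3095320958008094
[array([0.6719, 0.0827, 0.034 ]), array([0.6728, 0.0688, 0.034 ])] expect rear face x ~ 0.6708999999999999
red diff 6 block diff 4
```

The rough top-view estimate is low and was picked by hand, with blue on blue. I cross-check it with the wrist picture taken after release.

```bash
python3 - <<'E'
from h import *
for f,ex in(('w7',.981),('w5',2.211)):
    d=ld(f);im=d['pixels']
    cv2.imwrite(f'pics/z{f}.png',cv2.resize(im[270:400,270:350],None,fx=6,fy=4.5,interpolation=cv2.INTER_CUBIC)[:,:,::-1])
d=ld('t8');cv2.imwrite('pics/zt.png',cv2.resize(d['pixels'][145:185,245:285],None,fx=14,fy=14,interpolation=cv2.INTER_CUBIC)[:,:,::-1])
E
```

```text
(no output)
```

View pics/zw7.png

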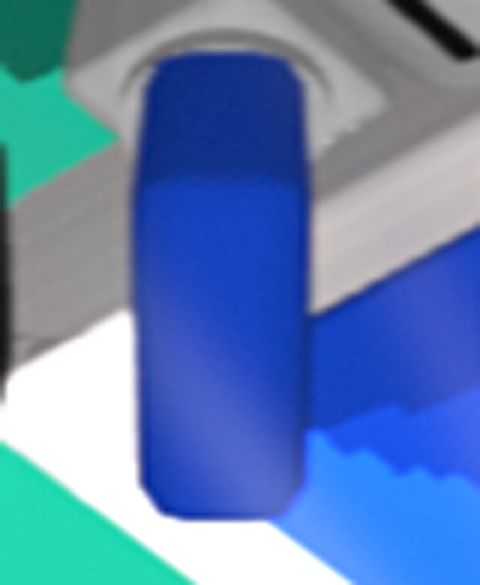

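View pics/zt.png

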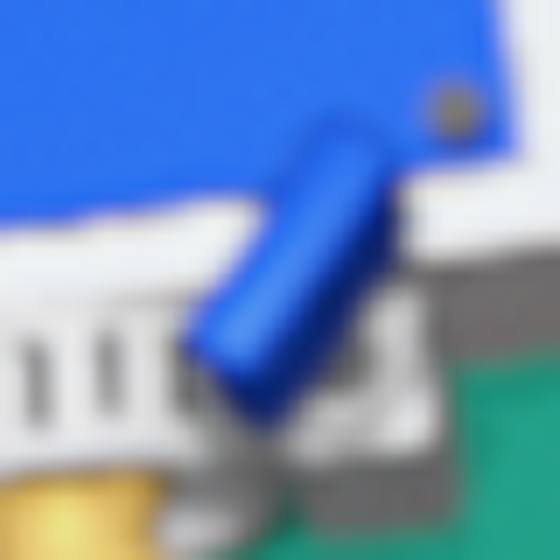

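```bash
python3 - <<'E'
from h import *
d=ld('w7');W=lambda x,y:(270+x/6-.4,270+y/4.5-.4)
for p,q in(((136,180),(142,480)),((307,180),(303,480)),((220,180),(222,518))):
    a,b=plane(d,W(*p),.079),plane(d,W(*q),.079);print(np.degrees(np.arctan2(*(b-a)[[1,0]])),np.linalg.norm(a-b))
# block front edge in w7 for the band/face angle (z .042)
im=d['pixels'];t=ld('t8');T=lambda x,y:(245+x/14-.4,145+y/14-.4)
for p,q in(((235,355),(345,145)),((190,335),(298,145)),((265,380),(392,185))):
    a,b=plane(t,T(*q),.079),plane(t,T(*p),.079);print('top',np.degrees(np.arctan2(*(a-b)[[1,0]])),np.linalg.norm(a-b))
# block left/right/front edges seen in w7: lid edge blue
hsv=cv2.cvtColor(im,cv2.COLOR_RGB2HSV)
for p,q in(((272,362),(368,450)),((562,323),(475,195)),((475,207),(562,323))):
    a,b=plane(d,p,.042),plane(d,q,.042);print('edge',np.degrees(np.arctan2(*(b-a)[[1,0]])))
E
```

```text
-33.85801735036252 0.024803753490162946
-33.88459538057547 0.024801725326212595
-33.783394014498555 0.028165373904276914
top -27.185845713990012 0.025153477849134576
top -29.1084687101966 0.023153251399968783
top -32.72082039582934 0.02453309606140101
edge 8.13092590930893
edge -175.2567692701933
edge 6.88101297496108
```

The wrist view after release (far finer scale) puts the blade at −33.8°, a key value of about 1.39–1.40, which agrees with the torque stop. The coarse top view reads −27 to −33°. Nothing has touched the key since release, so I hand in.

```bash
python3 -c "
from cell import ctrl
print(ctrl.get_state()['t'],ctrl.get_state()['contact_force']);ctrl.hand_in()"
```

```text
10.65 [ 0.1805571  -0.40923713 -0.9783016 ]
the job is handed in; nothing more can be done
```

The blue-keyed band is home on the blue port's stub, screw on the right, with its key turned clockwise to the stop and let go. I handed it in at 10.65 s with the gripper well clear.

**How it went:** I pinched the key, carried the band to the stub and slid it on. I lowered it to the bench and pressed it to the block's face with about 15 N. I then turned the key until it stopped; the torque about the screw rose from 0.02 to 0.82 N m. After easing off part of the load, I opened the fingers and withdrew.

**Last checks:**
- **Seating:** the ring and housing look flush on the face in the side and top pictures. The housing's rear edge measures about 1–2 mm from where it should be, which is within the camera calibration.
- **Key:** the wrist picture after release puts it at about 1.39–1.40 rad (stop at 1.4). The coarser top view disagreed, reading roughly 1.28–1.38; I trusted the wrist picture and the torque stop.
- **Bystanders:** the red-keyed band and the blue port block show no change from the first picture.

The first move call was refused because each row needs every key; nothing moved, and I sent it again complete.

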